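Clamp a mixer shaft into its cradle with a U-clamp

ROBOT

A 7-joint arm with a two-finger parallel gripper is mounted at the origin on the work surface; the furniture and walls round the work are solid. World frame = base frame: x ahead of the robot, y to its left, z up, the work surface at z = 0. Lengths are in m, angles in degrees, forces in N, time in s.
With the tool pointing down it reaches from about 0.4 to 0.925 m from the base axis. Payload 4.1 kg.
Tool frame: the origin (TCP) lies at the very end of the fingers, on their centre line; the grasp point (between the pads) lies 19 mm behind it; z points along the fingers, x is the direction in which the jaws open and shut, and the axes are right-handed (so a half turn about z gives the same grasp; the last joint's range is limited). The gripper opens to 85 mm and grips with 20 to 120 N. Pads are 22 mm wide; open, the fingers measure 114 mm over their backs; the gripper's body (76 mm by 85 mm) begins 54 mm behind the grasp point. The pads swing forward as they close: fully open they stand 13 mm farther back than shut.
Start: joints at [-78.896, 22.827, 2.584, 88.041, -1.071, 69.15, -2.905], TCP at [0.188, 0.622, 0.231] pointing down, gripper open.
Joint ranges: [-161.44, 161.44], [-28.35, 127.94], [-78.24, 83.42], [0, 140.83], [-78.03, 258.03], [13.02, 114.36], [-168.23, 168.23]. Speed limits (degrees/s): [147.25, 147.25, 180, 180, 180, 180, 180].

INTERFACE

Orientations are given as a 3x3 rotation matrix whose columns are the frame's x, y, z axes.
In Python, from cell import status, viewer, sign_off gives the robot as it stands.
- The arm moves only by the tool arm_command, never from a script. Its argument "rows" is a list of rows, each an object of numbers: "dx", "dy", "dz": the shift along the tool's x, y, z in mm; "roll": the turn about the tool's z in rad. In form: [{"dx": .., "dy": .., "dz": .., "roll": ..}, ...]. A call has 1 to 5 rows; each row shifts and turns the pose as measured when the row begins, along the tool's axes as they then stand; what a row does not reach is not made up. A row lasts 1/8 s, in which the tool goes at most 62.5 mm and 10.7 degrees, less where a joint would pass 70% of its speed; a pose out of reach is approached as far as the arm can. A call with a gripper value outside its range is refused whole. "gripper" is the opening, from 0 (shut) to 1 (fully open), set as the call begins (left out, the last holds). The fingers move at their own pace and stop on an object; "newtons" is the grip in N (left out, the last holds). Time passes only in rows, so rows that do not move let the fingers close. It gives the time, the measured TCP pose, the force and the opening at its end, in the units of the state.
- status.get_obs(): the state, without advancing time (a new reading comes with each control period).
- viewer.get_image(name): name is "scene" or "top" or "wrist"; returns (picture, depth): 384x512x3 uint8, red, green, blue; 384x512 float32, m along the optical axis (not along the pixel's ray), 0 where there is no reading.
- viewer.calibration(name): a dict with "camera_matrix" (3x3 intrinsics, pixels), "rvec" (rotation vector, rad) and "tvec" (3), from world to camera coordinates, as OpenCV has them; the wrist camera has in their place "tool_from_camera" (4x4, takes a point from camera to tool coordinates, whose origin is the TCP and whose axes are the tool frame's). Camera axes: x right, y down, z forward; pixel columns grow to the right and rows downward; lengths in m; the calibration is good to about 2 mm. A picture is of the moment at which its call begins: read the wrist's pose just before it. calibration takes no time and is no camera call.
- sign_off(): hands the job in, once; it reports no verdict.
The state is a dict: "t": time; "joint_positions": joint angles; "qd": joint speeds; "effort": joint torques, N m; "position": TCP position; "ee_rot": TCP orientation; "force": force on the tool from outside, world axes, zero at the start; "ft_torque": the same for the moment, N m; "grip_width": finger opening in m.
Only numpy, scipy, OpenCV 4.12 (cv2) and the standard library are available. Lean on these libraries where they do the work, as an engineer would, in place of code of your own. Each camera call takes 0.05 s, during which the arm holds its last target.

TASK

Take the U-clamp out of its wooden stand by its orange tab, put it astride the mixer shaft in the grey cradle and feel both legs at once into the two holes of the brass plate under the shaft, then press it fully home so that its bow rests on the shaft, and let go. The brass plate floats along the shaft, so search for the holes with light contact and push gently, never hard; leave the shaft lying in its saddles and do not disturb the two markers.

Things in the scene. Friction and masses are not known exactly. Their poses are not given: they have to be found in the camera images.
- u_clamp: U-clamp, 8 mm steel bar bent to a U, orange tab on top, about 160 g, upright and loose in the wooden stand. Origin: underside of the middle of the bow (comes to rest on the shaft). z up; bow top at z = 8 mm. Tab: z = 4 to 38 mm, 36 mm along x, 12 mm thick along y: grip it across y. The legs run along -z at x = +20 and -20 mm.
- leg_tips (a point): point midway between the two leg ends of the U-clamp, 56 mm below its origin; the last 6 mm of each leg taper from 8 to 6 mm diameter
- clamp_stand: fixed wooden block, 80 (x) x 44 (y) mm, 45 mm high, with two loose 11 mm square holes at x = +20 and -20 mm, 35 mm deep, where the clamp's legs stand. Origin: centre of the underside, z up.
- cradle: fixed grey cradle, 120 mm (x) by 180 mm (y). Origin: centre of its underside, z up. Two V saddles at y = -65 and +65 mm, about 65 mm high, carry the mixer shaft along y: axis at x = 0, z = 62 mm, upper side at z = 72 mm. Fully home, the clamp's origin is at x = 0, z = 72 mm, its tab's 12 mm thickness along the cradle's y (either way round).
- plate_mid (a point): point of the cradle at x = 0, y = 0, z = 42 mm: height of the brass plate's top and middle of its range. The plate, 86 mm (x) by 76 mm (y), 12 mm thick, lies in a guide under the shaft and floats along the cradle's y only, stiffly (about 7 N), up to 17 mm either way; it starts anywhere in that range. Its own position is not measured.
- hole_line (a point): point of the cradle 20 mm along its x from plate_mid. The plate's two through holes, 10 mm diameter with a 1 mm chamfer, lie 20 mm either side of the shaft (cradle x = +20 and -20 mm), halfway along the plate, visible from above. Sprung rubber noses under them grip the legs: the last 8 mm or so takes roughly 5 to 20 N, and the clamp stays where pushed. Over 40 N is too hard.
- mixer_shaft: loose steel mixer shaft, 20 mm diameter, 260 mm long along its y, with a four-blade paddle 70 mm across at its +y end; about 450 g. Origin: middle of the shaft on its axis. It lies in the cradle's saddles.
- red_marker: felt marker with a white body and a red cap, 147 x 17 x 17 mm, lying loose on the table along its x; bystander. Origin: centre of underside.
- blue_marker: felt marker with a white body and a blue cap, 147 x 17 x 17 mm, lying loose on the table along its x; bystander. Origin: centre of underside.
Things that resemble listed ones, but are neither listed nor needed, are in the scene too. There is more than one size of the clamp_stand; the one meant has the size given above.

How it is judged:
By the outcome, as a careful person would: the job done as asked, in the order asked, and still so for the second after the job is handed in, with the robot touching nothing.
It also fails if it takes over 72 s, if anything falls off the work surface, if the arm or the gripper's body presses on something with over 40 N, if the wrist force passes 120 N, or if a joint passes its speed limit or range.

## Working session

There is one attempt and no reset: what is moved stays moved. The work goes in short steps, Python scripts to look and compute and a tool call to move; the robot and the scene stay as the last step left them, time stands still between calls to the robot, and variables do not carry over. Pictures are saved under pics/ and viewed, and the job is handed in when it is done.

Besides the shell and the picture viewer there is one more tool, called after "Emit:" by a JSON object that holds its "op" and its "data". arm_command: Moves the arm, as the interface text tells. Its arguments: {"type":"object","properties":{"rows":{"type":"array","items":{"type":"object","properties":{"dx":{"type":"number"},"dy":{"type":"number"},"dz":{"type":"number"},"roll":{"type":"number"}}}},"gripper":{"type":"number"},"newtons":{"type":"number"}},"required":["rows"]}

```bash
mkdir -p pics; ls
cat > h.py <<'E'
import numpy as np, cv2
from cell import status, viewer, sign_off
def grab(n,tag):
    o=status.get_obs(); im,d=viewer.get_image(n)
    np.savez(f'pics/{tag}.npz',im=im,d=d,p=np.array(o['position']),R=np.array(o['ee_rot']))
    cv2.imwrite(f'pics/{tag}.png',im[:,:,::-1]); return im,d
def cam(n,tag):
    f=np.load(f'pics/{tag}.npz'); c=viewer.calibration(n); K=np.array(c['camera_matrix'],float)
    if n=='wrist':
        T=np.eye(4);T[:3,:3]=f['R'];T[:3,3]=f['p'];W=T@np.array(c['tool_from_camera']); 
    else:
        R=cv2.Rodrigues(np.array(c['rvec'],float))[0]; W=np.eye(4);W[:3,:3]=R.T;W[:3,3]=-R.T@np.array(c['tvec'],float).ravel()
    return f['im'],f['d'],K,W
def ray(K,W,u,v,z):
    r=W[:3,:3]@np.linalg.solve(K,[u,v,1.]); o=W[:3,3]; return o+r*(z-o[2])/r[2]
def cloud(d,K,W):
    v,u=np.mgrid[:d.shape[0],:d.shape[1]]
    P=np.stack([(u-K[0,2])/K[0,0]*d,(v-K[1,2])/K[1,1]*d,d],-1)@W[:3,:3].T+W[:3,3]
    P[d<=0]=np.nan; return P
def proj(K,W,p):
    q=K@(W[:3,:3].T@(np.asarray(p,float)-W[:3,3])); return q[:2]/q[2]
E
python3 - <<'E'
from h import *
for n in ('scene','top','wrist'): grab(n,n+'0'); print(n,viewer.calibration(n))
print(status.get_obs())
E
```

```text
pics
scene {'camera_matrix': array([[391.29877938,   0.        , 254.05625809],
       [  0.        , 391.29877938, 190.64915776],
       [  0.        ,   0.        ,   1.        ]]), 'rvec': array([ 2.18983461, -0.65310445,  0.32679169]), 'tvec': array([-0.44130226,  0.25618953,  0.91290138])}
top {'camera_matrix': array([[358.90107371,   0.        , 255.37810503],
       [  0.        , 358.90107371, 190.01390145],
       [  0.        ,   0.        ,   1.        ]]), 'rvec': array([ 2.11874171, -2.12913804,  0.13841115]), 'tvec': array([0.02922116, 0.56081189, 1.04107463])}
wrist {'camera_matrix': array([[280.3342295 ,   0.        , 255.5160164 ],
       [  0.        , 280.3342295 , 193.77563885],
       [  0.        ,   0.        ,   1.        ]]), 'tool_from_camera': array([[ 9.99999146e-01, -8.61553580e-04, -9.82886639e-04,
         7.96017099e-04],
       [ 1.11986256e-03,  9.52542049e-01,  3.04404979e-01,
        -7.77727934e-02],
       [ 6.73979653e-04, -3.04405820e-01,  9.52542200e-01,
        -1.43213359e-01],
       [ 0.00000000e+00,  0.00000000e+00,  0.00000000e+00,
         1.00000000e+00]])}
{'t': 0.15, 'joint_positions': array([-78.89599338,  22.86147395,   2.58147209,  88.09573961,
        -1.0705301 ,  69.15129142,  -2.90511045]), 'qd': array([-0.074151  , -0.07571544,  0.02949356, -0.13566887, -0.04067558,
       -0.14022828,  0.02697577]), 'effort': array([ 2.32845712e-03, -4.75563741e+01,  1.36684801e+00, -2.54513705e+01,
        1.17603655e-02,  6.49883965e-03, -1.85380424e-05]), 'position': array([0.1874614 , 0.62188588, 0.23052485]), 'ee_rot': array([[ 2.88539737e-01,  9.57467872e-01, -3.05964568e-04],
       [ 9.57466796e-01, -2.88539874e-01, -1.44050053e-03],
       [-1.46751595e-03,  1.22690730e-04, -9.99998916e-01]]), 'force': array([ 0.03251033, -0.25402638, -0.07707458]), 'ft_torque': array([-0.00327098, -0.01825738, -0.0056211 ]), 'grip_width': 0.08534542566798294}
```

View pics/scene0.png

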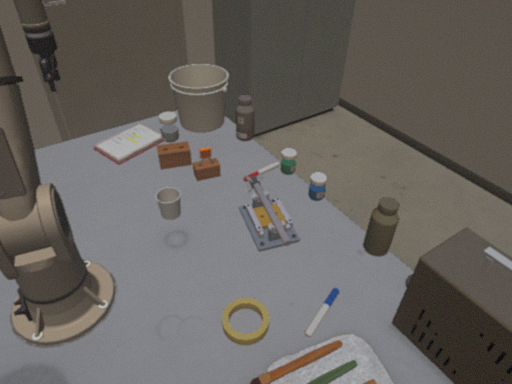

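View pics/top0.png

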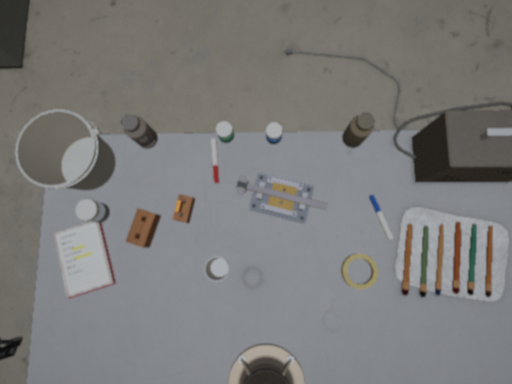

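View pics/wrist0.png

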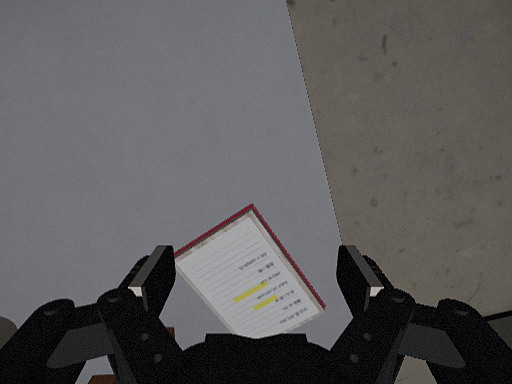

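The scene image shows the clamp with its orange tab in the small stand (about 205,158). In the top view the stand is at (183,208), the cradle at (283,197) and the paddle at (243,185). The markers are at (215,160) and (381,216).

Run:
```python
from h import *
im,d,K,W=cam('top','top0'); P=cloud(d,K,W)
print('cam',W[:3,3])
for n,(u,v) in dict(tab=(181,206),cr=(283,197),shL=(245,186),shR=(325,206),red=(215,160),blue=(381,216)).items():
    print(n,P[v,u], ray(K,W,u,v,0))
a=cv2.resize(im[160:240,130:210],(640,640),interpolation=cv2.INTER_CUBIC)
b=cv2.resize(im[165:230,230:335],(800,495),interpolation=cv2.INTER_CUBIC)
cv2.imwrite('pics/a.png',a[:,:,::-1]);cv2.imwrite('pics/b.png',b[:,:,::-1])
im,d,K,W=cam('scene','scene0');P=cloud(d,K,W)
for u,v in ((205,153),(206,168),(268,213)): print(P[v,u])
c=cv2.resize(im[135:255,180:320],(700,600),interpolation=cv2.INTER_CUBIC)
cv2.imwrite('pics/c.png',c[:,:,::-1])
```

```text
cam [ 0.38746872 -0.00582527  1.11760203]
tab [0.50831084 0.24085114 0.09061632] [0.51897337 0.26261669 0.        ]
cr [ 0.53529778 -0.05542223  0.07186174] [ 0.54545638 -0.05883046  0.        ]
shL [0.56824053 0.05615265 0.07591942] [0.58141546 0.0606697  0.        ]
shR [ 0.50825285 -0.17758567  0.06954395] [ 0.51626748 -0.18898284  0.        ]
red [0.66301372 0.15504435 0.01542996] [0.66687124 0.15729646 0.        ]
blue [ 0.48259399 -0.35395209  0.01858889] [ 0.48420295 -0.35984036  0.        ]
[0.50358592 0.24007873 0.09284735]
[0.49890376 0.23157311 0.04175692]
[ 0.53019654 -0.06624516  0.06352339]
```

View pics/a.png

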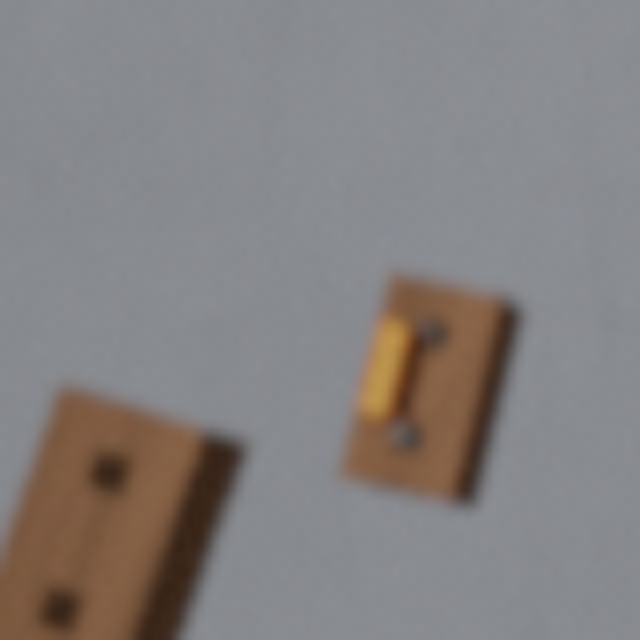

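View pics/b.png

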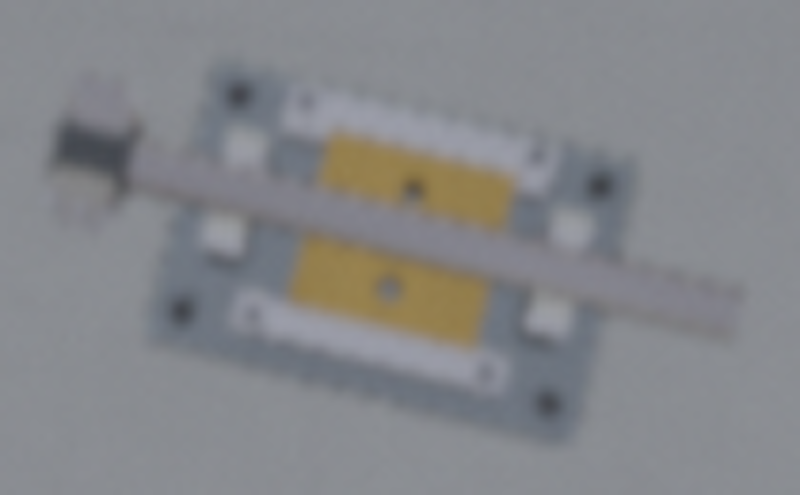

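View pics/c.png

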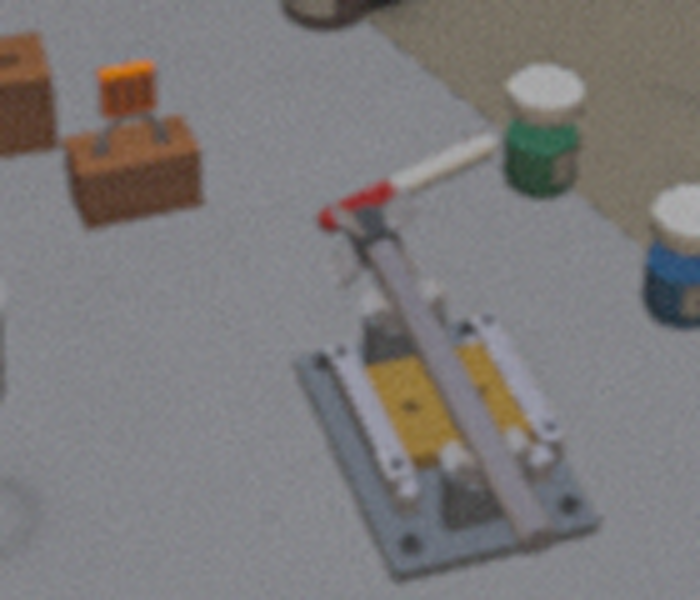

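Emit:
{"op": "arm_command", "data": {"rows": [{"dx": -33,"dy": 50,"dz": 0,"roll": 0},{"dx": -33,"dy": 50,"dz": 0,"roll": 0},{"dx": -33,"dy": 50,"dz": 0,"roll": 0},{"dx": -33,"dy": 50,"dz": 0,"roll": 0},{"dx": -33,"dy": 50,"dz": 0,"roll": 0}], "gripper": 1}}

```text
t: 0.78
position: [0.3797, 0.3903, 0.228]
ee_rot: [[0.276, 0.961, -0.003], [0.961, -0.276, -0.001], [-0.002, -0.003, -1.0]]
force: [1.4, 0.0, 0.4]
grip_width: 0.0853
```

Emit:
{"op": "arm_command", "data": {"rows": [{"dx": -33,"dy": 50,"dz": 0,"roll": 0},{"dx": -33,"dy": 50,"dz": 0,"roll": 0},{"dx": -28,"dy": 40,"dz": 0,"roll": 0},{"dx": 0,"dy": 0,"dz": 0,"roll": 0}]}}

```text
t: 1.27
position: [0.4942, 0.2502, 0.2276]
ee_rot: [[0.286, 0.958, -0.002], [0.958, -0.286, -0.003], [-0.004, -0.001, -1.0]]
force: [-0.6, -0.2, 0.3]
grip_width: 0.0856
```

Run:
```python
from h import *
grab('wrist','w1'); o=status.get_obs(); print(o['t'],o['position'],o['ee_rot'][:,0])
```

```text
1.325 [0.49260468 0.25277989 0.22746157] [ 0.28244306  0.95928052 -0.00260857]
```

View pics/w1.png

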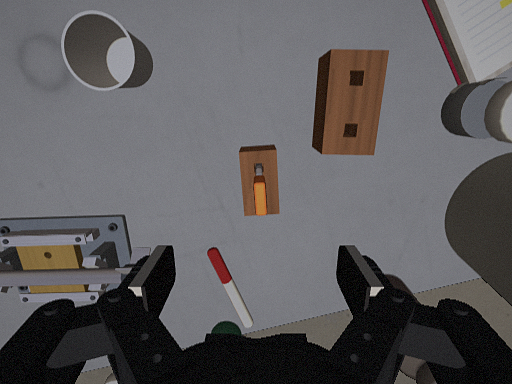

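The tab is near (260,195) in the wrist image, on the small block. The empty block at (350,103) is the larger one. Next I measure the tab.

Run:
```python
from h import *
im,d,K,W=cam('wrist','w1'); P=cloud(d,K,W)
hsv=cv2.cvtColor(im,cv2.COLOR_RGB2HSV)
m=cv2.inRange(hsv,(8,180,170),(22,255,255)); m[:140]=0;m[230:]=0;m[:,:235]=0;m[:,285:]=0
ys,xs=np.nonzero(m); print(len(ys)); p=P[ys,xs]; p=p[~np.isnan(p[:,0])]
print('z pct',np.percentile(p[:,2],[5,25,50,75,95,99]))
top=m.copy(); 
V=np.argwhere(m)
q=np.array([ray(K,W,u,v,.104) for v,u in V])
r=cv2.minAreaRect((q[:,:2]*1000).astype(np.float32)); print('orange at z.104 (mm)',r)
t=p[p[:,2]>.098]; r=cv2.minAreaRect((t[:,:2]*1000).astype(np.float32)); print('top pts',r,len(t),t.mean(0))
# wood block
w=cv2.inRange(hsv,(5,60,50),(22,190,200)); w[:140]=0;w[230:]=0;w[:,:225]=0;w[:,290:]=0
ys,xs=np.nonzero(w); p=P[ys,xs]; s=p[np.abs(p[:,2]-.045)<.006]; r=cv2.minAreaRect((s[:,:2]*1000).astype(np.float32)); print('wood top',r,np.median(s[:,2]))
c=cv2.resize(im[135:230,200:320],(760,600),interpolation=cv2.INTER_CUBIC); cv2.imwrite('pics/w1c.png',c[:,:,::-1])
```

```text
101
z pct [0.10247854 0.10321609 0.10392782 0.10440079 0.10501439 0.10558994]
orange at z.104 (mm) ((507.5921325683594, 250.89447021484375), (10.452133178710938, 33.43317794799805), 77.43082427978516)
top pts ((507.5907897949219, 250.89088439941406), (10.471896171569824, 33.38417053222656), 77.49093627929688) 101 [0.50717832 0.25106789 0.10384019]
wood top ((508.0458679199219, 250.4886016845703), (43.72736358642578, 80.01219177246094), 77.28533172607422) 0.045501023571640375
```

View pics/w1c.png

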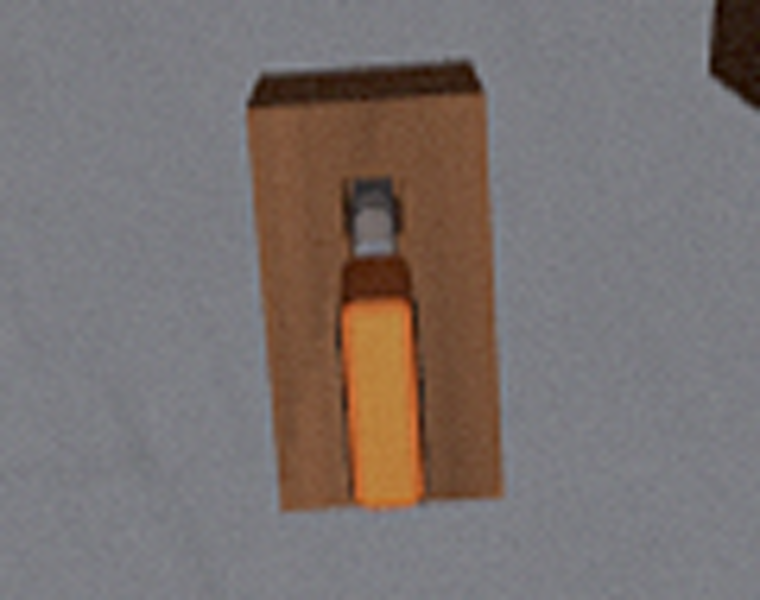

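The stand measures 80×44 mm, so it is the right one. Before grasping I'll take a detour to look at the plate holes with the hand empty.

Emit:
{"op": "arm_command", "data": {"rows": [{"dx": -56,"dy": 25,"dz": 0,"roll": -0.02},{"dx": -56,"dy": 25,"dz": 0,"roll": -0.02},{"dx": -56,"dy": 25,"dz": 0,"roll": -0.01},{"dx": -56,"dy": 25,"dz": 0,"roll": 0},{"dx": -56,"dy": 25,"dz": 0,"roll": 0}]}}

```text
t: 1.95
position: [0.5449, -0.0377, 0.2258]
ee_rot: [[0.204, 0.979, -0.004], [0.979, -0.204, 0.006], [0.005, -0.005, -1.0]]
force: [2.2, -0.1, 0.6]
grip_width: 0.0852
```

Emit:
{"op": "arm_command", "data": {"rows": [{"dx": 0,"dy": 0,"dz": 0,"roll": 0},{"dx": 0,"dy": 0,"dz": 0,"roll": 0}]}}

```text
t: 2.2
position: [0.5448, -0.0397, 0.2256]
ee_rot: [[0.208, 0.978, -0.005], [0.978, -0.208, 0.005], [0.004, -0.006, -1.0]]
force: [0.4, -0.3, -0.2]
grip_width: 0.0852
```

Run:
```python
from h import *
im,d=grab('wrist','w2'); o=status.get_obs(); print(o['t'],o['position'],o['ee_rot'][:,0])
```

```text
2.25 [ 0.54472735 -0.04016173  0.22565194] [0.20799113 0.97812588 0.00307333]
```

View pics/w2.png

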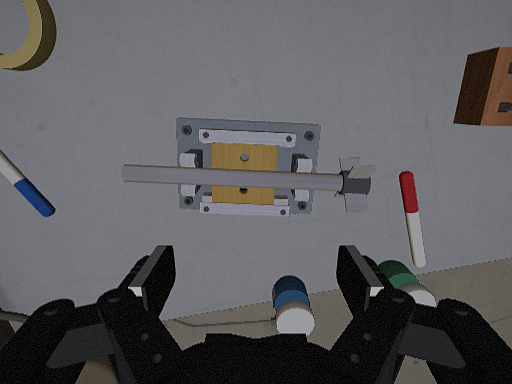

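The view shows both holes, at about (244,157) and (243,190). The shaft lies across the picture around row 177.

Run:
```python
from h import *
im,d,K,W=cam('wrist','w2'); P=cloud(d,K,W)
g=cv2.cvtColor(im,cv2.COLOR_RGB2GRAY).astype(int)
c=cv2.resize(im[110:220,170:325],(775,550),interpolation=cv2.INTER_CUBIC); cv2.imwrite('pics/w2c.png',c[:,:,::-1])
hsv=cv2.cvtColor(im,cv2.COLOR_RGB2HSV)
br=cv2.inRange(hsv,(14,90,60),(30,255,255)); 
for (u,v) in ((244,157),(243,190)):
    roi=br[v-7:v+8,u-7:u+8]==0; 
    n,l,s,ce=cv2.connectedComponentsWithStats(roi.astype(np.uint8)); print(s,ce+[u-7,v-7])
# shaft points
s=P[(P[...,2]>.058)&(P[...,2]<.08)]; 
m=(P[...,2]>.066)&(P[...,2]<.078); m[:160]=0;m[200:]=0;m[:,:125]=0;m[:,330:]=0
s=P[m]; (vx,vy,x0,y0)=cv2.fitLine(s[:,:2].astype(np.float32),cv2.DIST_HUBER,0,.001,.001).ravel(); print('shaft',vx,vy,x0,y0,np.degrees(np.arctan2(vy,vx)),np.percentile(s[:,2],[50,90,98]))
# base outline
m=((P[...,2]>.004)&(P[...,2]<.1)).astype(np.uint8); m[:100]=0;m[222:]=0;m[:,:165]=0;m[:,330:]=0
for a in [(177,118),(321,122),(311,214),(178,213)]: print(a,ray(K,W,*a,.01),P[a[1]+(3 if a[1]<170 else -4),a[0]+(4 if a[0]<200 else -5)])
# brass plate
ys,xs=np.nonzero(br[110:220,170:325]); 
pz=P[110:220,170:325][ys,xs];print('plate z',np.nanmedian(pz[:,2]))
q=np.array([ray(K,W,u+170,v+110,.042)[:2] for u,v in zip(xs,ys)])*1000
print('plate',cv2.minAreaRect(q.astype(np.float32)),np.median(q,0))
for t in ((244,157),(243,190)): print(ray(K,W,*t,.042))
```

```text
[[  0   0  15  15 175]
 [  4   3   8   8  50]] [[243.92571429 157.06285714]
 [244.26       156.78      ]]
[[  0   4  15  11 127]
 [  0   0  15  10  98]] [[242.93700787 192.85826772]
 [243.08163265 186.29591837]]
shaft 0.25303096 0.9674582 0.5384095 -0.06125164 75.343056 [0.07104221 0.07255368 0.07329881]
(177, 118) [ 0.46345172 -0.12030448  0.01      ] [ 0.4679584  -0.11566096  0.01324877]
(321, 122) [0.50553895 0.05331047 0.01      ] [0.50769169 0.04642915 0.0113543 ]
(311, 214) [0.62444218 0.0225711  0.01      ] [0.61644573 0.01656295 0.01180834]
(178, 213) [ 0.58458223 -0.15558992  0.01      ] [ 0.58270025 -0.15148887  0.0015952 ]
plate z 0.042572303804273265
plate ((543.4735107421875, -52.861698150634766), (75.45952606201172, 73.08798217773438), 75.25437927246094) [532.45505149 -52.63095484]
[ 0.52297022 -0.04766473  0.042     ]
[ 0.56216937 -0.05780547  0.042     ]
```

View pics/w2c.png

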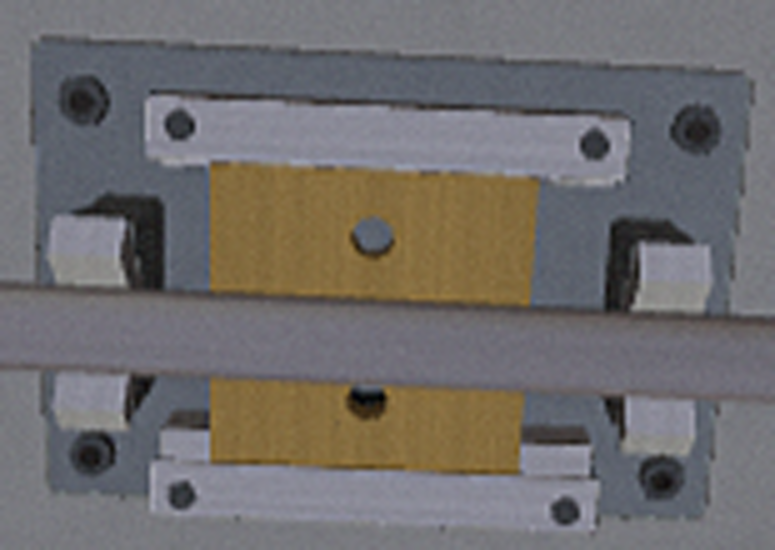

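Emit:
{"op": "arm_command", "data": {"rows": [{"dx": 55,"dy": -19,"dz": 0,"roll": 0.0},{"dx": 55,"dy": -19,"dz": 0,"roll": 0.0},{"dx": 55,"dy": -19,"dz": 0,"roll": 0},{"dx": 55,"dy": -19,"dz": 0,"roll": 0},{"dx": 55,"dy": -19,"dz": 0,"roll": 0}]}}

```text
t: 2.88
position: [0.5044, 0.2623, 0.2275]
ee_rot: [[0.201, 0.98, -0.003], [0.98, -0.201, 0.006], [0.005, -0.004, -1.0]]
force: [0.8, 0.3, -0.5]
grip_width: 0.0854
```

Emit:
{"op": "arm_command", "data": {"rows": [{"dx": 0,"dy": 0,"dz": 0,"roll": 0}]}}

```text
t: 3.0
position: [0.5005, 0.2715, 0.227]
ee_rot: [[0.187, 0.982, -0.005], [0.982, -0.187, 0.009], [0.008, -0.007, -1.0]]
force: [-0.2, 0.3, 0.2]
grip_width: 0.0853
```

```bash
cat >> h.py <<'E'
def go(x,y,ang=None):
    o=status.get_obs(); R=np.array(o['ee_rot']);p=np.array(o['position']); e=np.array([x,y])-p[:2]
    a=np.degrees(np.arctan2(R[1,0],R[0,0])); print('t',o['t'],'p',p.round(4),'ang',round(a,2),'err dx,dy mm',(1000*R[:2,:2].T@e).round(2),'roll',None if ang is None else round(-np.radians(ang-a),4),'f',np.round(o['force'],1),'tau',np.round(o['ft_torque'],2),'gw',round(o['grip_width'],4),'tilt',R[:,2].round(3))
E
python3 -c "
from h import *
go(.5076,.2507,77.4)"
```

```text
t 3.0 p [0.5005 0.2715 0.227 ] ang 79.25 err dx,dy mm [-19.1   10.82] roll 0.0322 f [-0.2  0.3  0.2] tau [-0.07 -0.05  0.01] gw 0.0853 tilt [-0.005  0.009 -1.   ]
```

Emit:
{"op": "arm_command", "data": {"rows": [{"dx": -19,"dy": 10.5,"dz": 20,"roll": 0.03},{"dx": 0,"dy": 0,"dz": 0,"roll": 0},{"dx": 0,"dy": 0,"dz": 0,"roll": 0}]}}

```text
t: 3.38
position: [0.5046, 0.2556, 0.207]
ee_rot: [[0.207, 0.978, -0.005], [0.978, -0.207, 0.01], [0.009, -0.007, -1.0]]
force: [0.5, 0.1, 0.5]
grip_width: 0.0854
```

```bash
python3 -c "
from h import *
grab('wrist','w3')
go(.5076,.2507,77.4)
im,d,K,W=cam('wrist','w3')
hsv=cv2.cvtColor(im,cv2.COLOR_RGB2HSV)
m=cv2.inRange(hsv,(8,180,170),(22,255,255)); m[:,:210]=0;m[:,300:]=0;m[250:]=0;m[:120]=0
q=np.array([ray(K,W,u,v,.104) for v,u in np.argwhere(m)]);P=cloud(d,K,W)
print(np.nanmedian(P[m>0][:,2]),cv2.minAreaRect((q[:,:2]*1000).astype(np.float32)))
"
```

```text
t 3.425 p [0.5046 0.2552 0.2069] ang 78.04 err dx,dy mm [-3.77  3.89] roll 0.0111 f [-0.2  0.2 -0.6] tau [-0.   -0.02 -0.01] gw 0.0858 tilt [-0.006  0.01  -1.   ]
0.10379932109781392 ((508.2312316894531, 250.6358642578125), (10.289926528930664, 33.2200813293457), 77.2901840209961)
```

View pics/w3.png

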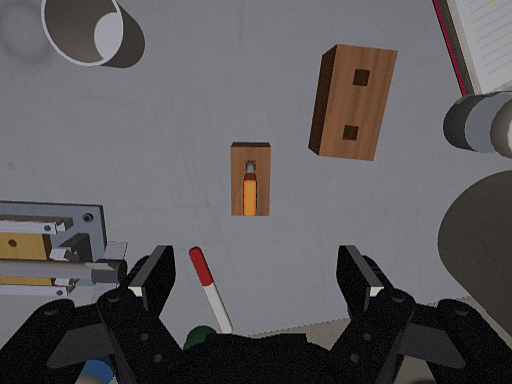

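Emit:
{"op": "arm_command", "data": {"rows": [{"dx": -4,"dy": 4,"dz": 30,"roll": 0.01},{"dx": 0,"dy": 0,"dz": 30,"roll": 0},{"dx": 0,"dy": 0,"dz": 25,"roll": 0},{"dx": 0,"dy": 0,"dz": 0,"roll": 0},{"dx": 0,"dy": 0,"dz": 0,"roll": 0}]}}

```text
t: 4.05
position: [0.51, 0.2548, 0.125]
ee_rot: [[0.215, 0.977, 0.002], [0.976, -0.215, 0.016], [0.016, -0.002, -1.0]]
force: [-0.1, -0.2, 0.9]
grip_width: 0.0857
```

```bash
python3 -c "
from h import *
go(.5078,.2507,77.4)"
```

```text
t 4.05 p [0.51   0.2548 0.125 ] ang 77.59 err dx,dy mm [-4.45 -1.26] roll 0.0032 f [-0.1 -0.2  0.9] tau [-0.05 -0.01  0.  ] gw 0.0857 tilt [ 0.002  0.016 -1.   ]
```

Emit:
{"op": "arm_command", "data": {"rows": [{"dx": -4.5,"dy": -1,"dz": 17,"roll": 0},{"dx": 0,"dy": 0,"dz": 17,"roll": 0},{"dx": 0,"dy": 0,"dz": 16,"roll": 0},{"dx": 0,"dy": 0,"dz": 0,"roll": 0}]}}

```text
t: 4.55
position: [0.5088, 0.2518, 0.0732]
ee_rot: [[0.215, 0.977, 0.004], [0.977, -0.215, 0.018], [0.018, -0.0, -1.0]]
force: [-1.7, 1.6, 0.6]
grip_width: 0.0856
```

```bash
python3 -c "
from h import *
go(.5078,.2507,77.4)"
```

```text
t 4.55 p [0.5088 0.2518 0.0732] ang 77.6 err dx,dy mm [-1.31 -0.74] roll 0.0035 f [-1.7  1.6  0.6] tau [-0.02 -0.01 -0.03] gw 0.0856 tilt [ 0.004  0.018 -1.   ]
```

Emit:
{"op": "arm_command", "data": {"rows": [{"dx": -1,"dy": -0.7,"dz": 0,"roll": 0},{"dx": 0,"dy": 0,"dz": 0,"roll": 0},{"dx": 0,"dy": 0,"dz": 0,"roll": 0},{"dx": 0,"dy": 0,"dz": 0,"roll": 0},{"dx": 0,"dy": 0,"dz": 0,"roll": 0}], "gripper": 0, "newtons": 60}}

```text
t: 5.18
position: [0.5087, 0.2509, 0.0742]
ee_rot: [[0.215, 0.977, 0.005], [0.976, -0.215, 0.018], [0.019, 0.001, -1.0]]
force: [0.3, 0.1, -0.3]
grip_width: 0.0113
```

Emit:
{"op": "arm_command", "data": {"rows": [{"dx": 0,"dy": 0,"dz": 0,"roll": 0},{"dx": 0,"dy": 0,"dz": 0,"roll": 0},{"dx": 0,"dy": 0,"dz": 0,"roll": 0}]}}

```text
t: 5.55
position: [0.5087, 0.2509, 0.0742]
ee_rot: [[0.215, 0.977, 0.006], [0.976, -0.215, 0.018], [0.019, 0.001, -1.0]]
force: [0.1, -0.5, -0.4]
grip_width: 0.0108
```

```bash
python3 -c "
from h import *
go(.5078,.2507,77.4)"
```

```text
t 5.55 p [0.5087 0.2509 0.0742] ang 77.58 err dx,dy mm [-0.43 -0.87] roll 0.0031 f [ 0.1 -0.5 -0.4] tau [-0.15  0.01  0.01] gw 0.0108 tilt [ 0.006  0.018 -1.   ]
```

Emit:
{"op": "arm_command", "data": {"rows": [{"dx": 0.3,"dy": 0,"dz": -15,"roll": 0},{"dx": 0.3,"dy": 0,"dz": -20,"roll": 0},{"dx": 0.4,"dy": 0,"dz": -25,"roll": 0},{"dx": 0.6,"dy": 0,"dz": -35,"roll": 0},{"dx": 0.5,"dy": 0,"dz": -30,"roll": 0}]}}

```text
t: 6.18
position: [0.507, 0.2506, 0.2037]
ee_rot: [[0.215, 0.977, 0.003], [0.977, -0.215, 0.017], [0.017, -0.001, -1.0]]
force: [0.9, -0.0, -1.9]
grip_width: 0.0109
```

```bash
python3 -c "
from h import *
grab('wrist','w4');grab('scene','s4')
go(.5423,-.0527,75.2)
im=cam('scene','s4')[0]
c=cv2.resize(im[80:255,150:320],(583,600),interpolation=cv2.INTER_CUBIC)
cv2.imwrite('pics/s4c.png',c[:,:,::-1])
"
```

```text
t 6.275 p [0.5094 0.2517 0.2061] ang 77.6 err dx,dy mm [-290.19   97.6 ] roll 0.0418 f [ 0.   0.3 -2.1] tau [ 0.02 -0.06 -0.01] gw 0.0113 tilt [ 0.009  0.021 -1.   ]
```

View pics/w4.png

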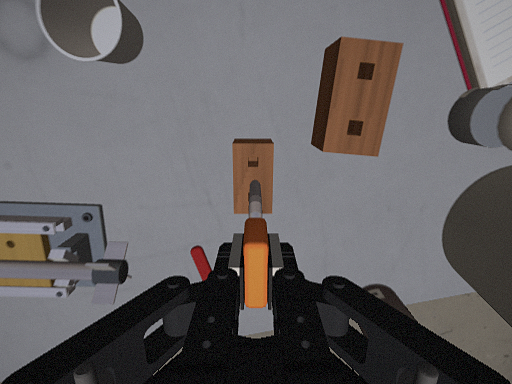

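View pics/s4c.png

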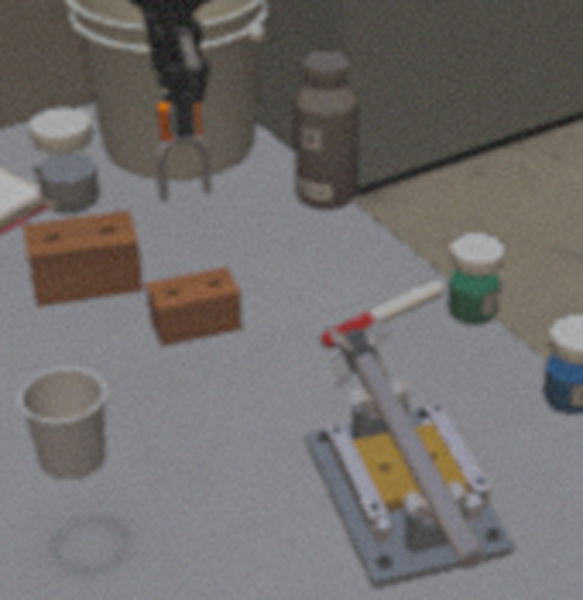

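Emit:
{"op": "arm_command", "data": {"rows": [{"dx": -54,"dy": 18,"dz": 0,"roll": 0.02},{"dx": -54,"dy": 18,"dz": 0,"roll": 0.02},{"dx": -54,"dy": 18,"dz": 0,"roll": 0},{"dx": -54,"dy": 18,"dz": 0,"roll": 0},{"dx": -50,"dy": 16,"dz": 0,"roll": 0}]}}

```text
t: 6.9
position: [0.5303, -0.0281, 0.1981]
ee_rot: [[0.242, 0.97, 0.008], [0.97, -0.242, 0.024], [0.025, 0.002, -1.0]]
force: [0.8, -0.2, -0.5]
grip_width: 0.0112
```

Emit:
{"op": "arm_command", "data": {"rows": [{"dx": 0,"dy": 0,"dz": 0,"roll": 0},{"dx": 0,"dy": 0,"dz": 0,"roll": 0}]}}

```text
t: 7.15
position: [0.5289, -0.0334, 0.197]
ee_rot: [[0.251, 0.968, 0.006], [0.968, -0.251, 0.022], [0.023, 0.001, -1.0]]
force: [0.1, 0.4, -1.8]
grip_width: 0.0109
```

```bash
cat >> h.py <<'E'
def tips(x,y,ang=75.2,L=.064,oy=-.0007):
    R=np.array(status.get_obs()['ee_rot']); o=R@[0,oy,L]; go(x-o[0],y-o[1],ang)
E
python3 -c "
from h import *
tips(.5423,-.0527)"
```

```text
t 7.15 p [ 0.5289 -0.0334  0.197 ] ang 75.47 err dx,dy mm [-16.81  18.47] roll 0.0047 f [ 0.1  0.4 -1.8] tau [ 0.07 -0.   -0.04] gw 0.0109 tilt [ 0.006  0.022 -1.   ]
```

Emit:
{"op": "arm_command", "data": {"rows": [{"dx": -16.5,"dy": 18,"dz": 15,"roll": 0},{"dx": 0,"dy": 0,"dz": 15,"roll": 0},{"dx": 0,"dy": 0,"dz": 10,"roll": 0},{"dx": 0,"dy": 0,"dz": 0,"roll": 0}]}}

```text
t: 7.65
position: [0.542, -0.0464, 0.154]
ee_rot: [[0.242, 0.97, 0.004], [0.97, -0.242, 0.025], [0.026, -0.003, -1.0]]
force: [0.3, -0.4, -0.4]
grip_width: 0.0113
```

```bash
python3 -c "
from h import *
grab('wrist','w5');tips(.5423,-.0527)
im,d,K,W=cam('wrist','w5')
f=np.load('pics/w5.npz');R,p=f['R'],f['p']
for s in(-1,1):
  q=p+R@[0,-.0007+.02*s,.064]; print('pred tip',s,proj(K,W,q),q)
for h in ((.5228,-.0474,.042),(.5617,-.0579,.042)): print('hole',proj(K,W,h))
c=cv2.resize(im[100:300,150:360],(630,600),interpolation=cv2.INTER_CUBIC)
cv2.imwrite('pics/w5c.png',c[:,:,::-1])
"
```

```text
t 7.7 p [ 0.5423 -0.0463  0.1545] ang 76.03 err dx,dy mm [-7.91  2.33] roll 0.0145 f [-0.3  0.2 -1.8] tau [ 0.02 -0.03  0.05] gw 0.011 tilt [ 0.005  0.026 -1.   ]
pred tip -1 [254.72996208 182.36443147] [ 0.52212206 -0.03976468  0.090072  ]
pred tip 1 [254.82720763 230.05181603] [ 0.56093759 -0.04942616  0.08997019]
hole [245.8088335  171.44174304]
hole [245.47542649 211.83825878]
```

View pics/w5c.png

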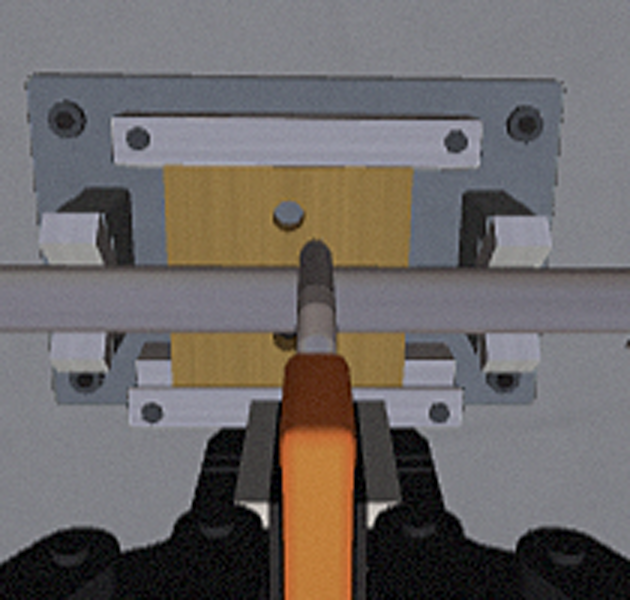

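The near leg tip at (255,182) and the hole at (246,171) both match my predictions. I'll correct the position and descend.

Emit:
{"op": "arm_command", "data": {"rows": [{"dx": -8,"dy": 2.3,"dz": 0,"roll": 0.014},{"dx": 0,"dy": 0,"dz": 0,"roll": 0},{"dx": 0.3,"dy": 0,"dz": 12,"roll": 0},{"dx": 0.3,"dy": 0,"dz": 12,"roll": 0},{"dx": 0,"dy": 0,"dz": 0,"roll": 0}]}}

```text
t: 8.32
position: [0.5435, -0.0533, 0.1297]
ee_rot: [[0.255, 0.967, 0.007], [0.967, -0.255, 0.026], [0.027, -0.0, -1.0]]
force: [0.8, 0.6, -1.1]
grip_width: 0.0109
```

```bash
python3 -c "
from h import *
tips(.5423,-.0527)"
```

```text
t 8.325 p [ 0.5435 -0.0533  0.1297] ang 75.22 err dx,dy mm [-1.48 -0.55] roll 0.0004 f [ 0.8  0.6 -1.1] tau [-0.04  0.02  0.04] gw 0.0109 tilt [ 0.007  0.026 -1.   ]
```

Emit:
{"op": "arm_command", "data": {"rows": [{"dx": -1.5,"dy": -0.5,"dz": 7,"roll": 0},{"dx": 0.2,"dy": 0,"dz": 7,"roll": 0},{"dx": 0,"dy": 0,"dz": 4,"roll": 0},{"dx": 0,"dy": 0,"dz": 0,"roll": 0}]}}

```text
t: 8.82
position: [0.5427, -0.0539, 0.1102]
ee_rot: [[0.255, 0.967, 0.006], [0.967, -0.255, 0.026], [0.027, -0.001, -1.0]]
force: [-0.1, -0.4, -1.4]
grip_width: 0.011
```

```bash
python3 -c "
from h import *
grab('wrist','w6');tips(.5423,-.0527)
im,d,K,W=cam('wrist','w6')
f=np.load('pics/w6.npz');R,p=f['R'],f['p']
for s in(-1,1):
  q=p+R@[0,-.0007+.02*s,.064]; print('pred tip',s,proj(K,W,q),q)
for h in ((.5228,-.0474,.042),(.5617,-.0579,.042)): print('hole',proj(K,W,h))
c=cv2.resize(im[120:270,180:330],(600,600),interpolation=cv2.INTER_CUBIC)
cv2.imwrite('pics/w6c.png',c[:,:,::-1])
"
```

```text
t 8.875 p [ 0.5429 -0.054   0.1104] ang 75.22 err dx,dy mm [-0.64 -0.17] roll 0.0004 f [ 0.1 -0.5 -1.2] tau [ 0.01 -0.02  0.03] gw 0.011 tilt [ 0.007  0.026 -1.   ]
pred tip -1 [254.72621445 182.37462082] [ 0.52308535 -0.04698619  0.04621059]
pred tip 1 [254.82358815 230.06079008] [ 0.56176271 -0.05718724  0.04618291]
hole [253.99266479 180.73883941]
hole [253.84677344 228.03764659]
```

View pics/w6c.png

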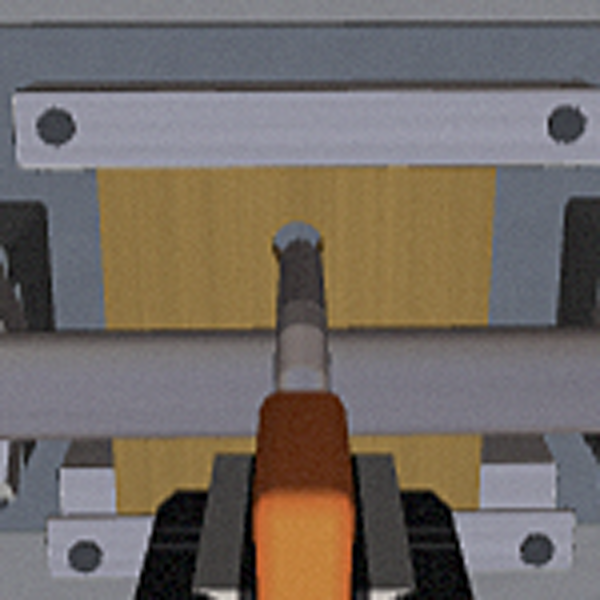

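The tip is over the hole, with the hole's rim showing evenly around (254,181). I'll descend gently.

Emit:
{"op": "arm_command", "data": {"rows": [{"dx": -0.6,"dy": -0.2,"dz": 2,"roll": 0},{"dx": 0,"dy": 0,"dz": 2,"roll": 0},{"dx": 0,"dy": 0,"dz": 2,"roll": 0},{"dx": 0,"dy": 0,"dz": 2,"roll": 0}]}}

```text
t: 9.38
position: [0.5432, -0.0543, 0.1026]
ee_rot: [[0.255, 0.967, 0.008], [0.967, -0.255, 0.026], [0.028, 0.001, -1.0]]
force: [-0.6, 0.3, -0.8]
grip_width: 0.011
```

```bash
python3 -c "
from h import *
tips(.5423,-.0527)"
```

```text
t 9.375 p [ 0.5432 -0.0543  0.1026] ang 75.23 err dx,dy mm [-0.44 -0.7 ] roll 0.0005 f [-0.6  0.3 -0.8] tau [-0.    0.02  0.04] gw 0.011 tilt [ 0.008  0.026 -1.   ]
```

Emit:
{"op": "arm_command", "data": {"rows": [{"dx": 0,"dy": -0.4,"dz": 2,"roll": 0},{"dx": 0,"dy": 0,"dz": 2,"roll": 0},{"dx": 0,"dy": 0,"dz": 2,"roll": 0}]}}

```text
t: 9.75
position: [0.5429, -0.054, 0.0962]
ee_rot: [[0.255, 0.967, 0.008], [0.967, -0.255, 0.026], [0.028, 0.001, -1.0]]
force: [0.2, -0.0, -0.7]
grip_width: 0.0111
```

```bash
python3 -c "
from h import *
grab('wrist','w7');tips(.5423,-.0527)
im,d,K,W=cam('wrist','w7')
c=cv2.resize(im[120:270,180:330],(600,600),interpolation=cv2.INTER_CUBIC)
cv2.imwrite('pics/w7c.png',c[:,:,::-1])"
```

```text
t 9.8 p [ 0.5427 -0.054   0.0959] ang 75.23 err dx,dy mm [-0.61 -0.02] roll 0.0006 f [-0.2 -0.4 -0.7] tau [-0.04  0.03  0.05] gw 0.011 tilt [ 0.008  0.026 -1.   ]
```

View pics/w7c.png

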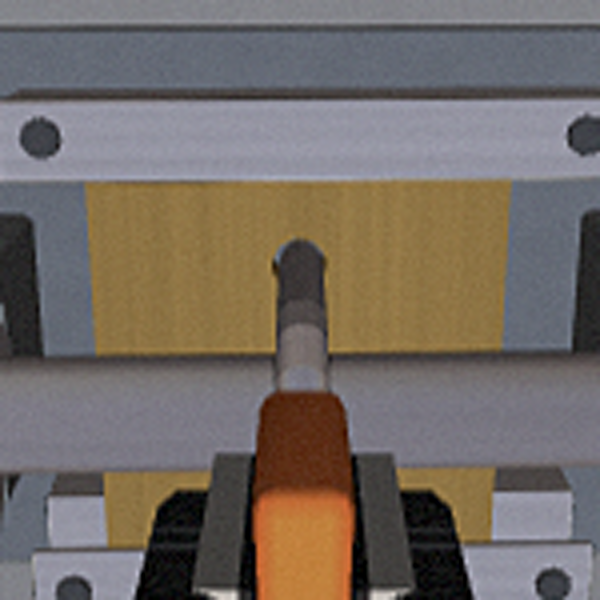

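The leg is in the hole at crop (300,262). I'll keep pressing in small steps.

Emit:
{"op": "arm_command", "data": {"rows": [{"dx": -0.5,"dy": 0,"dz": 2,"roll": 0},{"dx": 0,"dy": 0,"dz": 2,"roll": 0},{"dx": 0,"dy": 0,"dz": 2,"roll": 0}]}}

```text
t: 10.18
position: [0.5426, -0.0543, 0.0899]
ee_rot: [[0.255, 0.967, 0.008], [0.967, -0.255, 0.027], [0.028, 0.001, -1.0]]
force: [-2.1, -0.2, 5.7]
grip_width: 0.0108
```

Emit:
{"op": "arm_command", "data": {"rows": [{"dx": 0,"dy": 0,"dz": 2,"roll": 0},{"dx": 0,"dy": 0,"dz": 2,"roll": 0}]}}

```text
t: 10.42
position: [0.5428, -0.0543, 0.088]
ee_rot: [[0.255, 0.967, 0.007], [0.966, -0.255, 0.028], [0.029, -0.0, -1.0]]
force: [-3.1, 0.1, 9.6]
grip_width: 0.011
```

```bash
python3 -c "
from h import *
tips(.5423,-.0527)"
```

```text
t 10.425 p [ 0.5428 -0.0543  0.088 ] ang 75.22 err dx,dy mm [-0.45 -0.16] roll 0.0003 f [-3.1  0.1  9.6] tau [ 0.1   0.84 -0.01] gw 0.011 tilt [ 0.007  0.028 -1.   ]
```

Emit:
{"op": "arm_command", "data": {"rows": [{"dx": 0,"dy": -0.4,"dz": 2.5,"roll": 0},{"dx": 0,"dy": 0,"dz": 2.5,"roll": 0},{"dx": 0,"dy": 0,"dz": 2.5,"roll": 0}]}}

```text
t: 10.8
position: [0.5433, -0.0544, 0.0846]
ee_rot: [[0.256, 0.967, 0.008], [0.966, -0.256, 0.03], [0.031, 0.0, -1.0]]
force: [-4.7, 0.6, 8.9]
grip_width: 0.0111
```

```bash
python3 -c "
from h import *
tips(.5423,-.0527)"
```

```text
t 10.8 p [ 0.5433 -0.0544  0.0846] ang 75.18 err dx,dy mm [-0.63 -0.69] roll -0.0003 f [-4.7  0.6  8.9] tau [ 0.21  1.18 -0.  ] gw 0.0111 tilt [ 0.008  0.03  -1.   ]
```

Emit:
{"op": "arm_command", "data": {"rows": [{"dx": 0,"dy": -1,"dz": 1.5,"roll": 0},{"dx": 0,"dy": -0.5,"dz": 2.5,"roll": 0}]}}

```text
t: 11.05
position: [0.5432, -0.0543, 0.0827]
ee_rot: [[0.256, 0.967, 0.011], [0.966, -0.256, 0.031], [0.033, 0.003, -0.999]]
force: [-2.0, -0.4, 9.2]
grip_width: 0.0109
```

```bash
python3 -c "
from h import *
tips(.5423,-.0527)"
```

```text
t 11.05 p [ 0.5432 -0.0543  0.0827] ang 75.17 err dx,dy mm [-0.81 -0.78] roll -0.0006 f [-2.  -0.4  9.2] tau [0.09 0.74 0.03] gw 0.0109 tilt [ 0.011  0.031 -0.999]
```

Emit:
{"op": "arm_command", "data": {"rows": [{"dx": 0,"dy": -0.8,"dz": 2,"roll": 0},{"dx": 0,"dy": -0.3,"dz": 2,"roll": 0}]}}

```text
t: 11.3
position: [0.5432, -0.0542, 0.0807]
ee_rot: [[0.256, 0.967, 0.013], [0.966, -0.256, 0.031], [0.034, 0.004, -0.999]]
force: [-4.0, 1.3, 10.7]
grip_width: 0.0112
```

```bash
python3 -c "
from h import *
grab('wrist','w8');tips(.5423,-.0527)
im,d,K,W=cam('wrist','w8')
c=cv2.resize(im[120:270,180:330],(600,600),interpolation=cv2.INTER_CUBIC)
cv2.imwrite('pics/w8c.png',c[:,:,::-1])"
```

```text
t 11.35 p [ 0.5431 -0.0542  0.0805] ang 75.14 err dx,dy mm [-0.92 -0.72] roll -0.001 f [-1.6  0.2  6.3] tau [ 0.06  0.5  -0.01] gw 0.0114 tilt [ 0.013  0.031 -0.999]
```

View pics/w8c.png

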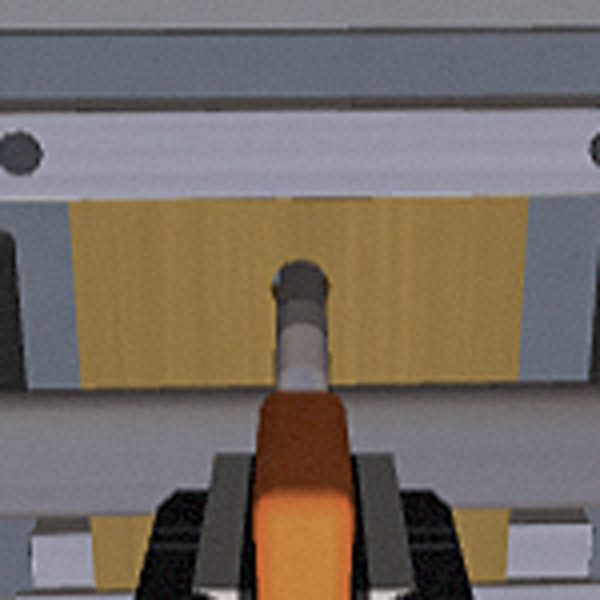

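The tab sits unchanged in the jaws, so the clamp has not slipped, and the leg is deep in the hole. I'll continue until the bow meets the shaft.

Emit:
{"op": "arm_command", "data": {"rows": [{"dx": 0,"dy": -0.3,"dz": 2,"roll": 0},{"dx": 0,"dy": 0,"dz": 1.5,"roll": 0}]}}

```text
t: 11.6
position: [0.5433, -0.0543, 0.0798]
ee_rot: [[0.257, 0.966, 0.013], [0.966, -0.257, 0.033], [0.035, 0.004, -0.999]]
force: [-5.0, 0.2, 13.9]
grip_width: 0.0112
```

Emit:
{"op": "arm_command", "data": {"rows": [{"dx": 0,"dy": 0,"dz": 2,"roll": 0}]}}

```text
t: 11.72
position: [0.5433, -0.0543, 0.0797]
ee_rot: [[0.257, 0.966, 0.013], [0.966, -0.257, 0.034], [0.036, 0.003, -0.999]]
force: [-7.1, -0.0, 19.2]
grip_width: 0.0114
```

Emit:
{"op": "arm_command", "data": {"rows": [{"dx": 0,"dy": 0,"dz": 2.5,"roll": 0}]}}

```text
t: 11.85
position: [0.5433, -0.0543, 0.0796]
ee_rot: [[0.257, 0.966, 0.012], [0.966, -0.257, 0.036], [0.038, 0.002, -0.999]]
force: [-8.4, 0.5, 23.6]
grip_width: 0.0107
```

TCP z has stopped at 0.0796 m (expected 0.080) while the force rises to 24 N, so the bow is on the shaft. I'll relax, then release.

Emit:
{"op": "arm_command", "data": {"rows": [{"dx": 0,"dy": 0,"dz": 0,"roll": 0},{"dx": 0,"dy": 0,"dz": 0,"roll": 0}]}}

```text
t: 12.1
position: [0.5431, -0.0542, 0.0799]
ee_rot: [[0.257, 0.966, 0.012], [0.966, -0.257, 0.036], [0.038, 0.002, -0.999]]
force: [-0.4, -0.4, 0.6]
grip_width: 0.0109
```

Emit:
{"op": "arm_command", "data": {"rows": [{"dx": 0,"dy": 0,"dz": 0,"roll": 0},{"dx": 0,"dy": 0,"dz": 0,"roll": 0},{"dx": 0,"dy": 0,"dz": 0,"roll": 0},{"dx": 0,"dy": 0,"dz": 0,"roll": 0},{"dx": 0,"dy": 0,"dz": 0,"roll": 0}], "gripper": 0.6}}

```text
t: 12.72
position: [0.5437, -0.0542, 0.0792]
ee_rot: [[0.257, 0.966, 0.013], [0.966, -0.257, 0.035], [0.037, 0.003, -0.999]]
force: [0.2, -0.1, -0.4]
grip_width: 0.0515
```

```bash
python3 -c "
from h import *
grab('wrist','w9');go(.5423,-.0527)
im,d,K,W=cam('wrist','w9')
c=cv2.resize(im[100:300,130:380],(750,600),interpolation=cv2.INTER_CUBIC)
cv2.imwrite('pics/w9c.png',c[:,:,::-1])"
```

```text
t 12.775 p [ 0.5437 -0.0542  0.0792] ang 75.12 err dx,dy mm [ 1.09 -1.75] roll None f [ 0.  -0.6 -0.3] tau [-0.03  0.02 -0.04] gw 0.0511 tilt [ 0.013  0.035 -0.999]
```

View pics/w9c.png

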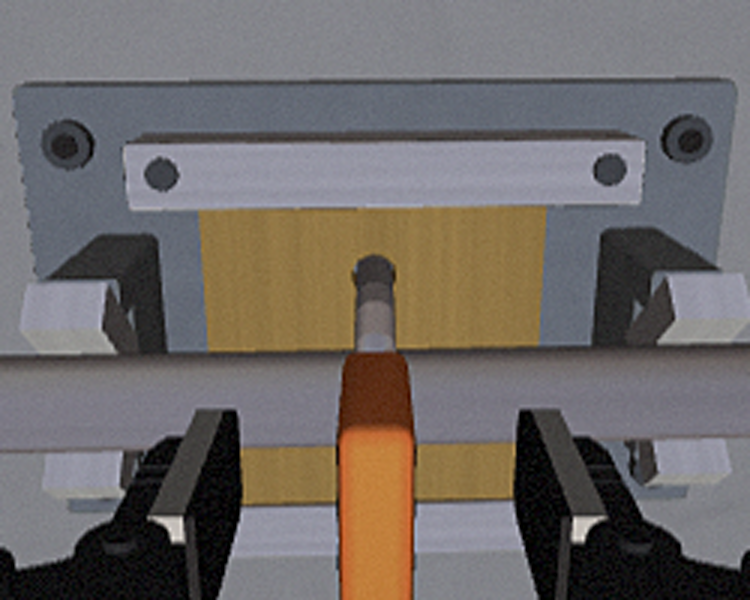

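The jaws are clear of the tab on both sides. I'll retreat upward.

Emit:
{"op": "arm_command", "data": {"rows": [{"dx": 0.6,"dy": 0,"dz": -15,"roll": 0},{"dx": 0.8,"dy": 0,"dz": -25,"roll": 0},{"dx": 1,"dy": 0,"dz": -35,"roll": 0},{"dx": 1,"dy": 0,"dz": -40,"roll": 0},{"dx": 1,"dy": -20,"dz": -30,"roll": 0}]}}

```text
t: 13.4
position: [0.5233, -0.0505, 0.2305]
ee_rot: [[0.258, 0.966, 0.012], [0.965, -0.259, 0.034], [0.036, 0.002, -0.999]]
force: [-0.2, 0.4, -0.1]
grip_width: 0.0513
```

Emit:
{"op": "arm_command", "data": {"rows": [{"dx": 0,"dy": -40,"dz": 0,"roll": 0},{"dx": 0,"dy": -40,"dz": 0,"roll": 0},{"dx": 0,"dy": 0,"dz": 0,"roll": 0},{"dx": 0,"dy": 0,"dz": 0,"roll": 0}]}}

```text
t: 13.9
position: [0.4466, -0.0302, 0.2373]
ee_rot: [[0.259, 0.965, 0.025], [0.965, -0.26, 0.037], [0.042, 0.014, -0.999]]
force: [1.7, -0.1, -0.2]
grip_width: 0.0513
```

```bash
python3 -c "
from h import *
grab('wrist','wa');grab('scene','sa');grab('top','ta');go(.5423,-.0527)
im,d,K,W=cam('wrist','wa');P=cloud(d,K,W)
hsv=cv2.cvtColor(im,cv2.COLOR_RGB2HSV)
m=cv2.inRange(hsv,(8,180,170),(22,255,255))
n,l,s,c=cv2.connectedComponentsWithStats(m);i=1+s[1:,4].argmax();p=P[l==i];print(s[i],'z',np.nanpercentile(p[:,2],[25,50,75,90,98]),np.nanmedian(p,0))
q=np.array([ray(K,W,u,v,.110)[:2] for v,u in np.argwhere(l==i)])*1000;print(cv2.minAreaRect(q.astype(np.float32)))
a=cam('scene','sa')[0][130:255,190:320];b=cam('top','ta')[0][140:240,200:335]
o=np.hstack([cv2.resize(a,(400,400)),cv2.resize(b,(400,400))]);cv2.imwrite('pics/fin.png',o[:,:,::-1])"
```

```text
t 14.05 p [ 0.4467 -0.0304  0.2365] ang 74.93 err dx,dy mm [ 3.33 98.14] roll None f [-0.4 -0.4  0.3] tau [-0.01 -0.04  0.02] gw 0.0515 tilt [ 0.023  0.036 -0.999]
[247 255  10  27 114] z [0.109189   0.10972058 0.11009495 0.11042457 0.11110406] [ 0.54478976 -0.05476396  0.10972058]
((541.5568237304688, -54.26613998413086), (10.17148494720459, 33.55936050415039), 74.3447265625)
```

View pics/wa.png

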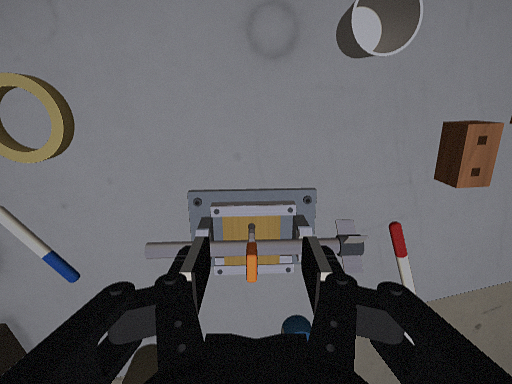

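View pics/fin.png

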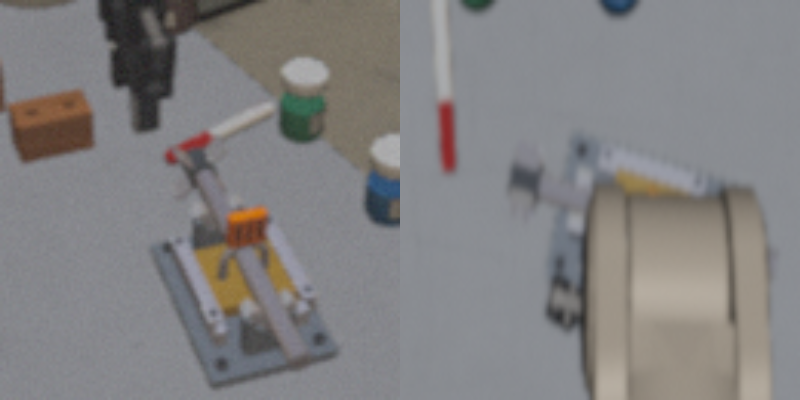

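The tab top is at z = 0.110 m, which is exactly 72 + 38 mm, so the clamp is fully home. The shaft is in its saddles and nothing is touching it. I'm handing the job in.

```bash
python3 -c "
from h import *
for tag in('w2','wa'):
  im,d,K,W=cam('wrist',tag);P=cloud(d,K,W)
  ax=np.array([.2530,.9675]);o=np.array([.5400,-.0613]);r=P[...,:2]-o
  t=r@ax;s=np.abs(r@np.array([.9675,-.253]))<.006
  for a,b in((-.12,-.09),(.02,.04)): 
    m=s&(t>a)&(t<b)&(P[...,2]>.06);print(tag,a,m.sum(),np.nanmedian(P[m][:,2]))
print(sign_off())"
```

```text
w2 -0.12 287 0.0717659970458111
w2 0.02 192 0.07156542918675851
wa -0.12 209 0.07151453993429813
wa 0.02 137 0.07166383345984512
the job is handed in; nothing more can be done
None
```

The U-clamp is home on the mixer shaft, with both legs in the brass plate's holes and the gripper clear. I handed the job in at about 14 s on the robot's clock.

I lifted it from the 80 × 44 mm stand by its orange tab and lowered it astride the shaft. The legs met no noticeable force at the plate, so no search was needed. I then pressed it down until the bow stopped on the shaft; the highest force I read was about 24 N.

**Last checks:**
- **Seating:** the tab top is at z ≈ 0.110 m, which is the 72 + 38 mm expected when fully home.
- **Shaft:** its upper side reads 71.5–71.8 mm at both ends checked, the same as before.
- **Markers:** they looked undisturbed in the final pictures, but I did not measure their positions.
- **Tilt:** the tool was leaning about 2° along the shaft when I let go, so the clamp may lean slightly too. I did not measure its lean after release. No check failed.

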